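Tip the pale panel up against the fence

TASK

Two small wooden panels lie sloping on the fence jig. Tip the pale panel up on its lower edge, by pushing its raised edge towards the fence, until it stands upright with its face against the fence, and let go of it. Keep its lower edge down on the jig's base (do not pick the panel up), and leave the dark panel lying as it is.

Things in the scene. Friction and masses are not known exactly. Their poses are not given: they have to be found in the camera images.
- fence_jig: Fixed wooden jig, origin on the bench top; x points away from the robot to the fence, y along it. Base board x -75 to +115 mm, 350 mm in y, 12 mm thick. Upright grey-painted fence: face to the robot at x = 55 mm, top at z = 122 mm. A 12 mm steel rest bar runs along y at x = -21 mm, top z = 57 mm; the panels lie on it side by side at y about +80 and -80 mm (either way round).
- pale_panel_center (a point): Centre of the pale wood panel, loose: 120 mm tall (own z, up when standing), 110 wide (own y), 16 thick (own x, to the fence), 0.15 kg. It starts sloping at 40 degrees, foot about 10 mm short of the fence, raised edge to the robot with its lower corner at jig x = -57, z = 89 mm; this corner swings up on a 120 mm arc about the foot. Standing against the fence its centre is at jig x = 47, z = 72 mm.
- pale_panel_foot (a point): Middle of the pale panel's lower edge (centre of its 110 x 16 mm underside when it stands), 60 mm below its centre along its own z. It rests on the base and is not fastened; the upright panel stands there by itself.
- dark_panel_center (a point): Centre of the dark brown wood panel, same size, lying in the same way in the other place on the jig. It stays as it is.

How it is judged:
At the end, for the whole second after the job is handed in: The pale panel stands upright on its lower edge on the jig's base, within 10 degrees of upright and of square to the fence, its face within about 13 mm of the fence, at rest and released; the dark panel lies within 15 mm of where it was (angle between pale_panel_center's own z axis and vertical below 0.175 rad and angle between the x axis of pale_panel_center and the x axis of fence_jig, either way round below 0.175 rad and x of pale_panel_center in the frame of fence_jig between 0.034 and 0.055 m and z of pale_panel_foot in the frame of fence_jig below 0.022 m and linear speed of pale_panel below 0.02 m/s and distance of dark_panel_center from where it was at the start of the episode below 0.015 m); the robot touches nothing.
It fails at once if the pale panel's lower edge is lifted more than about 30 mm off the base (z of pale_panel_foot in the frame of fence_jig above 0.045 m).
It fails at once if the dark panel is moved by more than 20 mm (distance of dark_panel_center from where it was at the start of the episode above 0.02 m).
It also fails if it takes over 29 s, if anything falls off the work surface, if the arm or the gripper's body presses on something with over 40 N, if the wrist force passes 120 N, or if a joint passes its speed limit or range.

ROBOT

A 6-joint arm with a two-finger parallel gripper is mounted at the origin on a cart in front of the work surface, level with it; the furniture and walls round the work are solid. World frame = base frame: x ahead of the robot, y to its left, z up, the work surface at z = 0. Lengths are in m, angles in rad, forces in N, time in s.
With the tool pointing down it reaches from about 0.275 to 0.825 m from the base axis. Payload 4.9 kg.
Tool frame: the origin (TCP) lies midway between the tips of the shut fingers; the grasp point (between the pads) lies 19 mm behind it (grip_point_offset is the distance from the TCP to the grasp point, in m); z points along the fingers, y is the line along which they close (so a half turn about z gives the same grasp; the last joint's range is limited). The gripper opens to 85 mm and grips with 20 to 120 N. Pads are 22 mm wide; open, the fingers measure 114 mm over their backs; the gripper's body (76 mm by 85 mm) begins 54 mm behind the grasp point. The pads swing forward as they close: fully open they stand 13 mm farther back than shut.
Start: joints at [-1.287, 0.326, -0.193, 1.052, 0, 1.437], TCP at [0.223, -0.503, 0.231] pointing down, gripper open.
Joint ranges: [-2.65, 2.65], [-0.97, 1.79], [-1.3, 1.35], [-1.93, 2.1], [-1.47, 1.37], [-3.14, 3.14]. Speed limits (rad/s): [2.57, 2.57, 3.14, 3.14, 3.14, 3.14].

INTERFACE

Orientations are given as a rotation vector (axis times angle).
In Python, from cell import * gives the robot as it stands. Calls block until the motion is done:
- movep(position, orientation): joint-space move of the TCP to a pose.
- move_l(position, velocity=0.15, rot=None, until_force=None): straight line of the TCP; rot=None keeps the orientation; velocity is the mean speed in m/s. With until_force (N) it stops when the force on the tool has changed by that much, and returns True; else False.
- set_joints(angles): joint-space move.
- let_go() and grab(newtons=None): open the fingers fully, or close them until they stop; newtons is the grip in N (None keeps the last).
- sleep(seconds).
- ik(position, orientation): joint angles nearest the present ones, or None.
- get_state(): the state.
- grab_frame(name): name is "scene" or "side" or "wrist"; returns a dict with "img" (400x640x3 uint8, red, green, blue), "fx", "fy", "cx", "cy" (pixels), "cam_to_world" (4x4, takes a point from camera to world coordinates); the wrist camera has in their place "T_tool_cam" (4x4, takes a point from camera to tool coordinates, whose origin is the TCP and whose axes are the flange's). Camera axes: x right, y down, z forward; pixel columns grow to the right and rows downward; lengths in m; the calibration is good to about 2 mm. A picture is of the moment at which its call begins: read the wrist's pose just before it. There is no depth.
A pose or a line that the arm cannot do raises MotionError and nothing moves.
- sign_off(): hands the job in; it is judged then, once.
Trained networks look in the newest picture that a camera, given by its name, has taken for a name from the list of things; names that differ only in an ending like _2 or _b are one class to them, and where a whole thing is asked for, a point or a joint stands for the part that bears it (a point fixed in the world has none). Each returns a list of dicts, best first, with "score" (0 to 1); they miss things now and then, are a little off and sometimes report something else, mostly with a low value. They report only what shows in the picture. A call takes as long as a camera call.
- spot_in(camera, name): "centre" ([column, row] in pixels, amid what is visible of it).
- silhouettes(camera, name): "mask" (400x640 bool, what is visible of it) and "centre" ([column, row] in pixels, amid what is visible of it).
- tip_of(camera, name): "centre" ([column, row] in pixels: a listed point, or the origin of a listed thing).
The state is a dict: "clock": time; "q": joint angles; "joint_velocities": joint speeds; "tau": joint torques, N m; "position": TCP position; "eef_rot": TCP orientation; "contact_force": force on the tool from outside, world axes, zero at the start; "wrist_torque": the same for the moment, N m; "finger_gap": opening from 0.0 (shut) to 1.0 (fully open); "grasp_force": force on a finger pad.
Only numpy, scipy, OpenCV 4.12 (cv2) and the standard library are available. Lean on these libraries where they do the work, as an engineer would, in place of code of your own. Each camera call takes 0.05 s, during which the arm holds its last target. There are 200 camera calls.

## Working session

There is one attempt and no reset: what is moved stays moved. The work goes in short steps, each a Python script; the robot and the scene stay as the last script left them, time stands still between calls to the robot, and variables do not carry over. Pictures are saved under pics/ and viewed, at most 10 in all, crops included, and the job is handed in when it is done.

```bash
mkdir -p pics; ls
python3 - <<'E'
from cell import *
import cv2
for c in ["scene","side"]:
    f=grab_frame(c); cv2.imwrite(f"pics/{c}0.png",f["img"][:,:,::-1])
    print(c,f["fx"],f["fy"],f["cx"],f["cy"],f["cam_to_world"].__repr__())
    for n in ["fence_jig","pale_panel_center","pale_panel_foot","dark_panel_center"]:
        print(n,[(r["centre"],round(r["score"],2)) for r in tip_of(c,n)][:3])
    for n in ["pale_panel_center","dark_panel_center"]:
        print(n,[(r["centre"],round(r["score"],2)) for r in spot_in(c,n)][:3])
print(get_state()["clock"])
E
```

```text
pics
scene 512.9262836873186 512.9262836873186 308.6633990897092 209.8223296535297 array([[-0.71406286, -0.46261034,  0.52545781,  0.1245479 ],
       [-0.69978386,  0.44976084, -0.55499346,  0.53686569],
       [ 0.02041537, -0.76400711, -0.64488476,  0.62599016],
       [ 0.        ,  0.        ,  0.        ,  1.        ]])
fence_jig [([300.5, 245.1], 0.88)]
pale_panel_center [([333.7, 203.0], 0.57)]
pale_panel_foot [([308.9, 207.1], 0.65)]
dark_panel_center [([274.9, 242.9], 0.85)]
pale_panel_center [([333.4, 199.6], 0.96)]
dark_panel_center [([272.5, 242.4], 0.84)]
side 393.71555018233624 393.71555018233624 321.2299083373118 189.92790820785268 array([[ 0.98358123, -0.05505602,  0.17186273,  0.43742884],
       [-0.17975431, -0.38337526,  0.90593145, -0.70428204],
       [ 0.01601094, -0.92195024, -0.38697727,  0.41410058],
       [ 0.        ,  0.        ,  0.        ,  1.        ]])
fence_jig [([316.0, 223.6], 0.85)]
pale_panel_center [([326.4, 212.1], 0.87)]
pale_panel_foot [([347.9, 232.1], 0.62)]
dark_panel_center [([305.0, 188.8], 0.58)]
pale_panel_center [([324.9, 212.8], 0.68)]
dark_panel_center []
0.7
```

View pics/scene0.png

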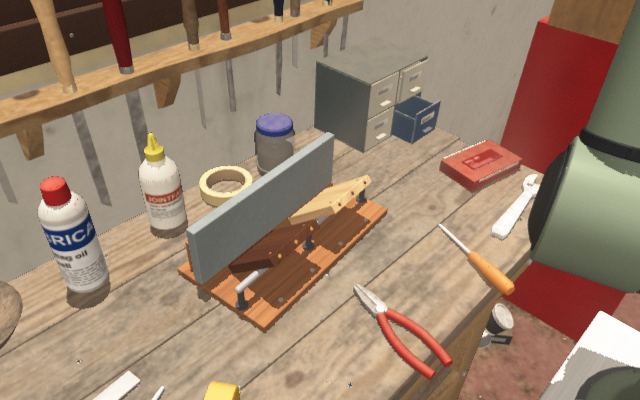

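View pics/side0.png

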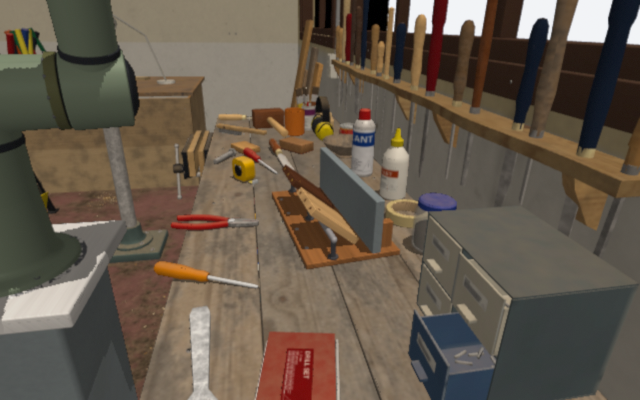

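The scene view shows the pale panel on the right half of the jig, near (333,203), with the dark one at (272,242). The jig base corners are at about (265,321), (388,211) and (181,268). In the side view, the base corners are at about (306,264), (398,250) and (272,193). I'll fit the jig pose from these.

```bash
cat > fit.py <<'E'
import numpy as np
from cell import *
from scipy.optimize import least_squares
cams={c:grab_frame(c) for c in("scene","side")}
def proj(c,p):
    f=cams[c];T=np.linalg.inv(f["cam_to_world"]);q=T[:3,:3]@p+T[:3,3]
    return np.array([f["fx"]*q[0]/q[2]+f["cx"],f["fy"]*q[1]/q[2]+f["cy"]])
def jw(v,p):
    c,s=np.cos(v[2]),np.sin(v[2]);return np.array([v[0]+c*p[0]-s*p[1],v[1]+s*p[0]+c*p[1],p[2]])
# panel centre in the jig: lower corner + along/normal
a=np.radians(40);C=np.array([-.057,.089])+.06*np.array([np.cos(a),-np.sin(a)])+.008*np.array([np.sin(a),np.cos(a)])
obs=[("scene",(-.075,.175,.012),(265,318)),("scene",(-.075,-.175,.012),(388,208)),("scene",(.115,.175,.012),(181,267)),
("scene",(0,0,0),(300.5,245.1)),("scene",(C[0],-.08,C[1]),(333.7,203)),("scene",(C[0],.08,C[1]),(274.9,242.9)),
("side",(-.075,-.175,.012),(306,261)),("side",(.115,-.175,.012),(397,247)),("side",(-.075,.175,.012),(272,191)),
("side",(0,0,0),(316,223.6)),("side",(C[0],-.08,C[1]),(326.4,212.1)),("side",(C[0],.08,C[1]),(305,188.8))]
r=least_squares(lambda v:np.ravel([proj(c,jw(v,p))-px for c,p,px in obs]),[.5,-.05,0],loss="soft_l1",f_scale=2)
print(r.x,C);print(np.round([np.array(proj(c,jw(r.x,p))-px) for c,p,px in obs],1).tolist())
E
python3 fit.py
```

```text
[0.57762959 0.07595754 0.11115846] [-0.00589503  0.0565611 ]
[[1.0, 8.4], [2.4, -0.5], [-2.3, -0.6], [0.3, -0.2], [-1.7, -4.1], [-2.5, 5.2], [-1.5, 4.6], [2.4, 3.9], [-1.3, 1.1], [1.3, -0.6], [-0.6, 4.2], [0.8, -1.7]]
```

```bash
cat >> fit.py <<'E'
import cv2
def overlay(v,name,yp=-.08):
    out=[]
    for c,(x0,y0,w,h) in {"scene":(165,120,240,215),"side":(250,130,170,150)}.items():
        k=3.3 if c=="scene" else 4
        im=cv2.resize(cams[c]["img"][y0:y0+h,x0:x0+w,::-1],None,fx=k,fy=k,interpolation=cv2.INTER_CUBIC)
        def L(P,col):
            pts=np.array([(proj(c,jw(v,p))+.5-[x0,y0])*k for p in P]);cv2.polylines(im,[np.int32(pts)],True,col,1,cv2.LINE_AA)
        for z in(.012,0): L([(-.075,.175,z),(-.075,-.175,z),(.115,-.175,z),(.115,.175,z)],(0,255,0))
        L([(.055,.175,.122),(.055,-.175,.122),(.055,-.175,.012),(.055,.175,.012)],(255,0,255))
        e=np.array([np.sin(a),np.cos(a)])*.016;F=np.array([.035,.012]);R=np.array([-.057,.089])
        for d in(0*e,e): L([(*(q+d)[:1],y,(q+d)[1]) for q,y in((F,yp-.055),(F,yp+.055),(R,yp+.055),(R,yp-.055))],(255,255,0))
        cv2.imwrite(f"pics/{name}_{c}.png",im[:600,:800])
if __name__=="__main__": overlay(r.x,"ov")
E
python3 fit.py
```

```text
[0.57762959 0.07595754 0.11115846] [-0.00589503  0.0565611 ]
[[1.0, 8.4], [2.4, -0.5], [-2.3, -0.6], [0.3, -0.2], [-1.7, -4.1], [-2.5, 5.2], [-1.5, 4.6], [2.4, 3.9], [-1.3, 1.1], [1.3, -0.6], [-0.6, 4.2], [0.8, -1.7]]
```

View pics/ov_scene.png

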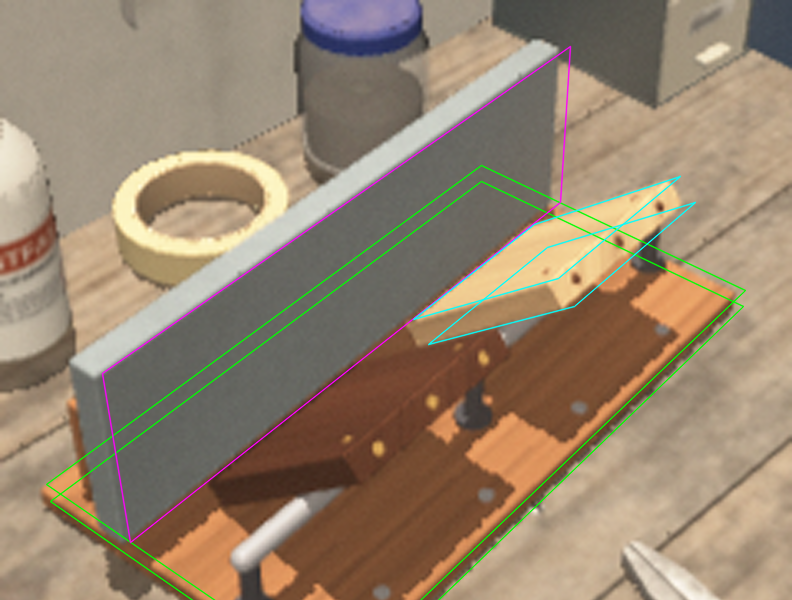

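View pics/ov_side.png

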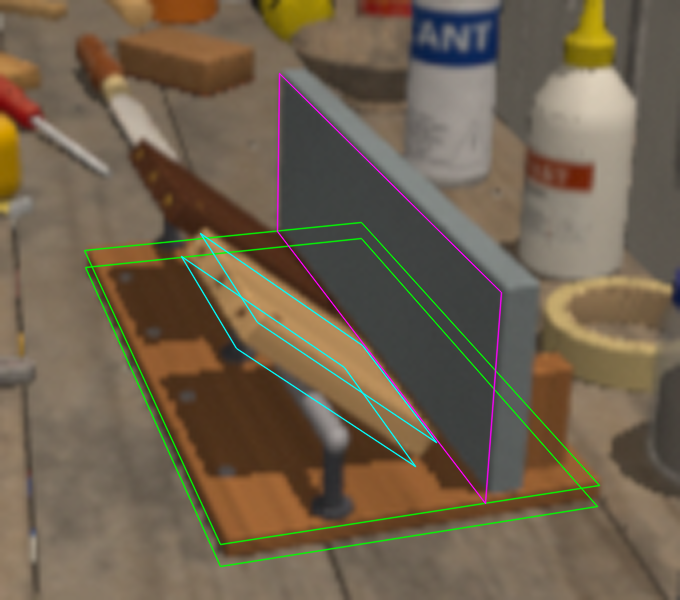

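The overlay agrees with the edges to about 1–2 px (2–3 mm), which is enough here. Next I'll check reachability of the push path, with the shut fingers under the overhanging edge and roughly parallel to the panel.

```bash
cat > path.py <<'E'
import numpy as np
from cell import *
from scipy.spatial.transform import Rotation as Ro
V=[0.5776,0.0760,0.1112]; Y=-.08
J=Ro.from_euler("z",V[2])
def world(x,z,y=Y): return J.apply([x,y,z])+[V[0],V[1],0]
def rot(elev,flip):   # tool z points forward and down by elev (deg), tool y along the jig's y
    e=np.radians(elev);z=np.array([np.cos(e),0,-np.sin(e)]);y=np.array([0,flip,0.])
    return (J*Ro.from_matrix(np.c_[np.cross(y,z),y,z])).as_rotvec()
def under(th,s,depth,foot=.035):  # point at s along the panel from the foot, depth below its face
    t=np.radians(th);p=np.array([foot,.012])+s*np.array([-np.cos(t),np.sin(t)])+depth*np.array([-np.sin(t),-np.cos(t)])*1
    # face normal (to robot side, downward) is (-sin,-cos)
    return world(p[0],p[1])
E
python3 - <<'E'
from path import *
for fl in(1,-1):
    for el,(th,s,d) in [(40,(40,.17,.022)),(40,(40,.1,.022)),(45,(60,.1,.011)),(50,(75,.1,.011)),(55,(90,.1,.012))]:
        q=ik(under(th,s,d),rot(el,fl)); print(fl,el,th,np.round(under(th,s,d),3),None if q is None else np.round(q,2))
E
```

```text
1 40 40 [ 0.478 -0.016  0.104] None
1 40 40 [ 0.531 -0.01   0.059] None
1 45 60 [ 0.562 -0.006  0.093] [-0.3   0.34 -1.18 -0.68  0.29 -0.3 ]
1 50 75 [ 0.585 -0.004  0.106] [-0.25  0.28 -1.03 -0.4   0.23 -0.28]
1 55 90 [ 0.609 -0.001  0.112] [-0.22  0.28 -0.88 -0.18  0.19 -0.27]
-1 40 40 [ 0.478 -0.016  0.104] None
-1 40 40 [ 0.531 -0.01   0.059] None
-1 45 60 [ 0.562 -0.006  0.093] [-0.3   0.34 -1.18 -0.68  0.29  2.84]
-1 50 75 [ 0.585 -0.004  0.106] [-0.25  0.28 -1.03 -0.4   0.23  2.86]
-1 55 90 [ 0.609 -0.001  0.112] [-0.22  0.28 -0.88 -0.18  0.19  2.87]
```

```bash
cat >> path.py <<'E'
def tcp(th,el,ins=.025,gap=0,foot=.035):
    """Jig x,z of the TCP with the finger's front side on the panel's lower corner (tip ins below it) or, later, the tip edge on its face."""
    t,e=np.radians([th,el]);d=np.array([np.cos(e),-np.sin(e)]);n=np.array([np.sin(e),np.cos(e)])
    u=np.array([-np.cos(t),np.sin(t)]);F=np.array([foot,.012])
    p=F+.12*u+ins*d if th<el else F+(.12-ins)*u
    return world(*(p-(.011+gap)*n))
E
python3 - <<'E'
from path import *
for el in(52,56,60,65):
    print(el)
    for g,th in[(.04,40),(.01,40),(0,50),(0,60),(0,75),(0,92)]:
        q=ik(tcp(th,el,gap=g),rot(el,1)); print(th,np.round(tcp(th,el,gap=g),3),None if q is None else np.round(q,2))
E
```

```text
52
40 [ 0.505 -0.013  0.038] [-0.34  0.4  -1.23 -0.68  0.27 -0.36]
40 [ 0.529 -0.01   0.057] [-0.3   0.35 -1.17 -0.57  0.25 -0.33]
50 [ 0.551 -0.007  0.077] [-0.28  0.31 -1.1  -0.46  0.24 -0.31]
60 [ 0.565 -0.006  0.088] [-0.26  0.29 -1.06 -0.41  0.23 -0.3 ]
75 [ 0.588 -0.003  0.097] [-0.24  0.29 -1.   -0.35  0.22 -0.28]
92 [ 0.616 -0.     0.1  ] [-0.22  0.32 -0.93 -0.32  0.2  -0.26]
56
40 [ 0.502 -0.013  0.04 ] [-0.32  0.35 -1.17 -0.5   0.23 -0.36]
40 [ 0.526 -0.01   0.057] [-0.29  0.32 -1.1  -0.4   0.22 -0.34]
50 [ 0.549 -0.008  0.077] [-0.26  0.28 -1.03 -0.31  0.21 -0.32]
60 [ 0.565 -0.006  0.088] [-0.25  0.27 -0.99 -0.25  0.2  -0.3 ]
75 [ 0.588 -0.003  0.098] [-0.23  0.28 -0.93 -0.2   0.19 -0.29]
92 [ 0.615 -0.     0.101] [-0.21  0.31 -0.86 -0.17  0.18 -0.27]
60
40 [ 0.498 -0.013  0.042] [-0.3   0.31 -1.11 -0.34  0.2  -0.36]
40 [ 0.524 -0.01   0.057] [-0.27  0.3  -1.04 -0.25  0.19 -0.33]
50 [ 0.548 -0.008  0.077] [-0.25  0.27 -0.97 -0.17  0.18 -0.31]
60 [ 0.565 -0.006  0.089] [-0.23  0.27 -0.92 -0.11  0.17 -0.3 ]
75 [ 0.587 -0.003  0.098] [-0.22  0.28 -0.85 -0.07  0.16 -0.29]
92 [ 0.615 -0.     0.101] [-0.2   0.32 -0.79 -0.03  0.15 -0.27]
65
40 [ 0.494 -0.014  0.045] [-0.28  0.29 -1.03 -0.15  0.16 -0.36]
40 [ 0.521 -0.011  0.058] [-0.25  0.29 -0.95 -0.08  0.15 -0.33]
50 [ 0.545 -0.008  0.077] [-0.23  0.28 -0.88 -0.    0.14 -0.31]
60 [ 0.562 -0.006  0.089] [-0.22  0.28 -0.83  0.05  0.14 -0.3 ]
75 [ 0.587 -0.003  0.099] [-0.2   0.3  -0.76  0.1   0.13 -0.28]
92 [ 0.615 -0.     0.102] [-0.18  0.33 -0.69  0.13  0.12 -0.27]
```

Run:
```python
from path import *
import cv2
el=56;R=rot(el,1)
grab(20)
movep(tcp(40,el,gap=.045)+[-.02,0,.1],R)
move_l(tcp(40,el,gap=.03),.15)
print(move_l(tcp(40,el,gap=0.008),.04,until_force=3),get_state()["contact_force"],get_state()["clock"])
f=[grab_frame(c)["img"][:,:,::-1] for c in("scene","side")]
cv2.imwrite("pics/pre.png",cv2.resize(cv2.hconcat([f[0][120:320,165:405],f[1][100:300,200:440]]),None,fx=1.65,fy=1.65))
```

```text
False [-0.2666721   0.50546822  0.2055041 ] 5.1667
```

View pics/pre.png

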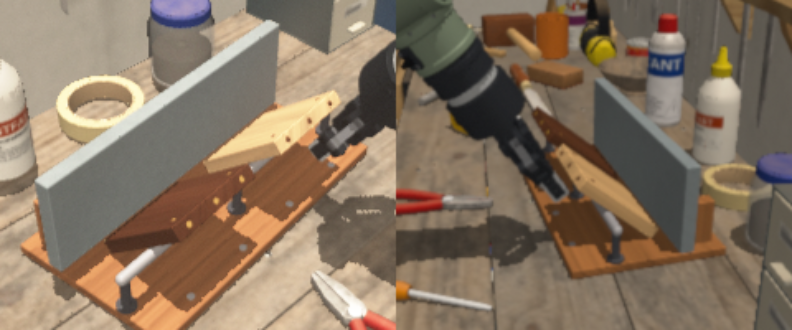

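The fingertips are just under the middle of the pale panel's raised edge (around (325,150) in the left half and (560,190) in the right). Both panels are undisturbed. Now I'll push along the arc.

Run:
```python
from path import *
import cv2
el=56
for th in(43,50,57,64,71,78,84):
    hit=move_l(tcp(th,el),.06,until_force=25)
    s=get_state();print(th,hit,np.round(s["contact_force"],1),round(s["clock"],1))
    if hit: break
f=[grab_frame(c)["img"][:,:,::-1] for c in("scene","side")]
cv2.imwrite("pics/mid.png",cv2.resize(cv2.hconcat([f[0][120:320,165:405],f[1][100:300,200:440]]),None,fx=1.65,fy=1.65))
```

```text
43 False [-0.6 -0.4 -0.4] 5.7
50 False [-0.7 -0.6 -0.6] 6.0
57 False [-0.6  0.1 -0.3] 6.4
64 False [ 0.5 -0.3 -0.2] 6.8
71 False [-0.4  0.2 -0.2] 7.1
78 False [0.2 0.6 0.5] 7.5
84 False [-0.4  0.7 -0.7] 7.8
```

View pics/mid.png

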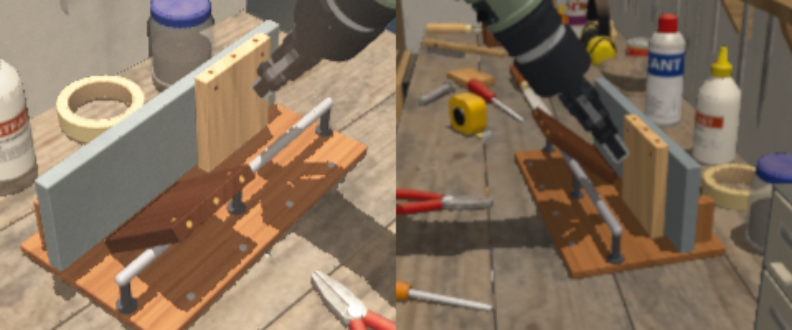

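The panel is almost upright. I'll press gently until it meets the fence, back off and check.

Run:
```python
from path import *
import cv2
el=56
print(move_l(tcp(92,el,foot=.045),.03,until_force=5),np.round(get_state()["contact_force"],1))
p=np.array(get_state()["position"]); print(J.inv().apply(p-[V[0],V[1],0]))
move_l(p+J.apply([-.04,0,.0]),.06)
move_l(p+J.apply([-.12,0,.08]),.15)
sleep(.3)
f=[]
for c in("scene","side"):
    f.append(grab_frame(c)["img"][:,:,::-1])
    print(c,[[(r["centre"],round(r["score"],2)) for r in tip_of(c,n)][:1] for n in("pale_panel_center","pale_panel_foot","dark_panel_center")])
cv2.imwrite("pics/end.png",cv2.resize(cv2.hconcat([f[0][120:320,165:405],f[1][100:300,200:440]]),None,fx=1.65,fy=1.65))
print(get_state()["clock"])
```

```text
True [-0.8 -0.1  0.3]
[ 0.0343814  -0.07990244  0.09988612]
scene [[([309.1, 180.9], 0.83)], [([309.2, 211.5], 0.84)], [([274.1, 244.8], 0.72)]]
side [[([351.9, 203.7], 0.57)], [([350.5, 231.6], 0.61)], [([304.9, 185.2], 0.57)]]
10.9083
```

View pics/end.png

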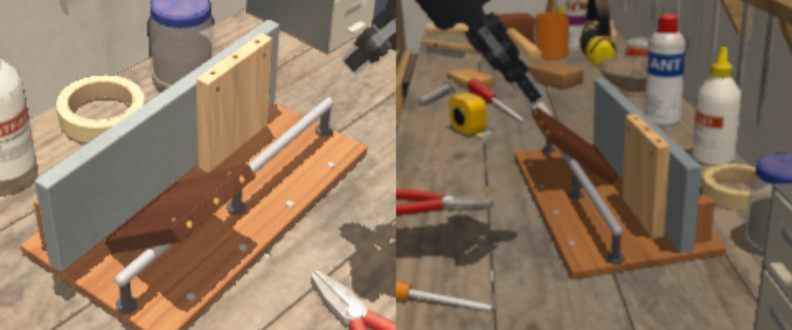

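The pale panel stands upright against the fence (around (235,100) left, (645,170) right). The dark panel is unmoved and the arm is clear. I'll do one triangulation check, then hand in.

Run:
```python
from path import *
import fit
from scipy.optimize import least_squares
def tri(a,b): 
    p=least_squares(lambda p:np.r_[fit.proj("scene",p)-a,fit.proj("side",p)-b],[.6,0,.07]).x
    return J.inv().apply(p-[V[0],V[1],0])
c=tri((309.1,180.9),(351.9,203.7));print(c,tri((309.2,211.5),(350.5,231.6)))
if .036<c[0]<.054: print(sign_off())
```

```text
[0.57762959 0.07595754 0.11115846] [-0.00589503  0.0565611 ]
[[1.0, 8.4], [2.4, -0.5], [-2.3, -0.6], [0.3, -0.2], [-1.7, -4.1], [-2.5, 5.2], [-1.5, 4.6], [2.4, 3.9], [-1.3, 1.1], [1.3, -0.6], [-0.6, 4.2], [0.8, -1.7]]
[ 0.04709876 -0.07843253  0.07485259] [ 0.0454902  -0.076359    0.00733531]
the job is handed in; nothing more can be done
None
```

The pale panel stands upright against the fence and is released (measured centre at jig x = 47 mm, z = 75 mm), the dark panel looks unmoved in the pictures, and the job is handed in at about 11 s; the hand-in returned no verdict.

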